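# Lever open the punch case and put the stray punch away

## Robot

A 7-joint arm with a two-finger parallel gripper is mounted at the origin on the work surface. World frame = base frame: x ahead of the robot, y to its left, z up, the work surface at z = 0. Lengths are in m, angles in rad, forces in N, time in s.
With the tool pointing down it reaches from about 0.4 to 0.875 m from the base axis. Payload 6.5 kg.
Tool frame: the origin (TCP) lies between the finger pads; the fingertips stand robot.tips_ahead ahead of it and the grasp point (between the pads) lies 6 mm ahead of it (robot.tips_ahead is the distance from the TCP to the fingertips, in m); z points along the fingers, y is the line along which they close (so a half turn about z gives the same grasp; the last joint's range is limited). The gripper opens to 85 mm and grips with 20 to 120 N. Pads are 22 mm wide; open, the fingers measure 114 mm over their backs; the gripper's body (76 mm by 85 mm) begins 54 mm behind the grasp point. The pads swing forward as they close: fully open they stand 13 mm farther back than shut.
Start: joints at [-1.372, 0.536, -0.004, 1.538, 0.003, 1.067, -0.071], TCP at [0.17, 0.627, 0.256] pointing down, gripper open.
Joint ranges: [-2.7, 2.7], [-0.37, 2.16], [-1.27, 1.26], [0.24, 2.4], [-1.31, 4.45], [0.19, 1.91], [-2.76, 2.76]. Speed limits (rad/s): [2.39, 2.39, 3.14, 3.14, 3.14, 3.14, 3.14].

## Interface

Orientations are given as a unit quaternion [x, y, z, w].
In Python, from cell import robot, imaging, order gives the robot as it stands.
- The arm moves only by the tool drive_tool, never from a script. Its argument "moves" is a list of rows, each an object with "hand": the finger opening in m, from 0 to 0.0854; "dp": the shift along the tool's x, y, z in m, a list of three; "turn": the turn about the tool's z in degrees. In form: [{"hand": hand, "dp": [x, y, z], "turn": turn}, ...]. A call has 1 to 10 rows; each row is the pose to reach, as a shift and turn from the pose commanded when the call began, along the tool's axes at that moment; what a row does not reach only later rows make up. A row lasts 1/12 s, in which the tool goes at most 41.7 mm and 7.16 degrees, less where a joint would pass 70% of its speed; a pose out of reach is approached as far as the arm can. A call with a gripper value outside its range is refused whole. The fingers move at their own pace and stop on an object; "grip_force" is the grip in N (left out, the last holds). Time passes only in rows, so rows that repeat a pose let the fingers close. It gives the time, the measured TCP pose, the force, the opening and the grip force at its end, in the units of the state.
- robot.get_state(): the state, without advancing time (a new reading comes with each control period).
- imaging.grab_frame(name): name is "scene" or "top" or "wrist"; returns a dict with "color" (480x640x3 uint8, blue, green, red), "fovy" (degrees; the focal length in pixels is half the picture's height over the tangent of half this angle, whatever the lens; pixels are square), "cx", "cy" (the principal point, pixels), "k1" (the pictures are not rectified: a ray, as slopes to the right and down, at radius r is drawn at 1 + k1 r^2 times it, then the intrinsics apply), "origin" and "orientation" of the camera in the world. Camera axes: x right, y down, z forward; pixel columns grow to the right and rows downward; lengths in m; the calibration is good to about 2 mm. A picture is of the moment at which its call begins. There is no depth.
- order.close_job(): hands the job in; it is judged then, once.
The state is a dict: "time": time; "qpos": joint angles; "joint_velocities": joint speeds; "joint_torque": joint torques, N m; "ee_pos": TCP position; "tool_rot": TCP orientation; "contact_force": force on the tool from outside, world axes, zero at the start; "moment": the same for the moment, N m; "width": opening from 0.0 (shut) to 1.0 (fully open); "finger_force": force on a finger pad.
Only numpy, scipy, OpenCV 4.12 (cv2) and the standard library are available. Lean on these libraries where they do the work, as an engineer would, in place of code of your own. Each camera call takes 0.05 s, during which the arm holds its last target. There are 200 camera calls.

## Task

Use the flat-bladed pry tool to lever up the handleless lid of the grey case (work the blade into the notch in its front wall; the gripper itself must not do the lifting), and swing the lid back until it leans clearly past upright. Then sort the two things lying out: lay the pry tool down inside the wide bay of the blue tool tray, and lay the stray headed punch gently on the floor of the case beside the one already in it. Leave the lid open and everything else where it is.

Things in the scene. Friction and masses are not known exactly. Their poses are not given: they have to be found in the camera images.
- case: Grey sheet-steel case fixed to the bench, 130 (x) x 190 (y) x 70 high, open on top under its lid; walls and floor 5 thick. Origin: centre of its underside; its x axis points from the notched front wall (on the robot's side) to the hinge side, z up. A headed punch like the stray one lies fixed on its floor along x at y = -60 mm; the rest of the floor is free.
- notch (a point): Middle of the notch in the case's front wall (outer face), 64 mm above the bench. The notch is 70 wide (y), 12 high: from 58 mm above the bench up to the lid's underside at 70 mm. It lies right below the tab of the lid, which marks it from above.
- case_hinge (a point): Middle of the lid's hinge line, which runs along the case's y axis on the top of the back wall, 70 mm above the bench.
- case_bay (a point): Middle of the free floor of the case (upper face of the floor, 5 mm above the bench, y = +35 mm in the case's frame).
- lid (a joint): Angle of the lid: 0 shut, 1.57 upright, stop at 1.9 leaning backwards. A stiff hinge: the lid stays where it is left. The lid is a plain aluminium plate 142 (hinge to front edge, at the tab) x 194 x 5, 0.14 kg, no handle; in the middle of its front edge (robot's side) a tab 70 wide juts out 12 mm beyond the front wall, over the notch. About 2 N at the lip lifts it.
- lid_lip (a point): Middle of the front edge of the lid's tab, on its underside, 142 mm from the hinge line.
- pry: Loose pry tool lying flat, 195 long: black handle 100 long, 22 wide, 26 high, then a thin flat steel blade 95 long, 30 wide (26 at the tip), 3 thick (2 at the tip), at half the handle's height. Origin: middle of its length on its underside; x points along it from handle to blade tip, z up. 0.16 kg.
- pry_grip (a point): Middle of the pry tool's handle where to grip it, 13 mm above its underside, 40 mm behind its middle.
- pry_tip (a point): End of the pry tool's blade, 97.5 mm from the tool's middle, 13 mm above its underside.
- pry_butt (a point): Rear end of the pry tool's handle, 97.5 mm from the tool's middle, 13 mm above its underside.
- tray: Blue plastic tool tray fixed to the bench, 250 (x) x 160 (y) x 45 high, walls 4 thick. Origin: centre of its underside. A lengthwise wall at y = +36 mm, 39 high, parts a narrow bay, in which a screwdriver is kept, from the wide empty bay (242 x 110 inside, y from -76 to +34 mm).
- tray_bay (a point): Middle of the floor of the tray's wide bay, 4 mm above the bench.
- punch: Loose steel headed punch lying flat: shank 75 long, 30 x 30, and at its -x end a head 12 long, 40 wide, 30 high; 87 overall along x. Origin: on its underside, 44.5 mm from the head's end face. 0.35 kg.
- punch_mid (a point): Middle of the punch's shank, 15 mm above its underside.
- bush: Bystander: upright steel guide bush, a ring of 48 outside and 30 inside diameter, 35 high. Leave alone.
- spray: Bystander: upright aluminium can, 58 diameter, 170 high. Leave alone.

How it is judged:
On the way, in this order (a step that is already met when the one before it is completed fails the run):
1. the lid is lifted to more than 20 degrees (0.35 rad) by the pry tool, which is touching it (value of joint lid above 0.35 rad and contact force between pry and lid above 0.2 N), for 0.1 s.
2. the lid has been swung back past upright (over 1.6 rad) (value of joint lid above 1.6 rad), for 0.2 s.
At the end, for the whole second after the job is handed in: Lid open past upright (over 1.6 rad); the punch at rest on the case floor (shank middle inside the walls, under 28 mm above the case underside); the pry tool at rest inside the wide bay of the tray, both ends under 36 mm above the tray underside (value of joint lid above 1.6 rad and x of punch_mid in the frame of case between -0.055 and 0.055 m and y of punch_mid in the frame of case between -0.085 and 0.085 m and z of punch_mid in the frame of case below 0.028 m and x of pry in the frame of tray between -0.05 and 0.05 m and x of pry_tip in the frame of tray between -0.125 and 0.125 m and y of pry_tip in the frame of tray between -0.08 and 0.036 m and z of each of pry_tip, pry_butt in the frame of tray below 0.036 m and x of pry_butt in the frame of tray between -0.125 and 0.125 m and y of pry_butt in the frame of tray between -0.08 and 0.036 m and linear speed of each of punch, pry below 0.02 m/s); the robot touches nothing.
It fails at once if the gripper or arm does the lifting: it presses on the lid while the lid is between 3 and 20 degrees open (value of joint lid between 0.05 and 0.35 rad and contact force between any of the fingers, the arm and lid above 0.5 N).
It fails at once if the punch is dropped or thrown (over 0.9 m/s while not held, a fall of over 40 mm) (linear speed of punch above 0.9 m/s and contact force between the fingers and punch below 0.1 N).
It fails at once if a bystander is moved by more than 25 mm (distance of any of bush, spray from where it was at the start of the episode above 0.025 m).
It also fails if it takes over 64 s, if anything falls off the work surface, if the arm or the gripper's body presses on something with over 40 N, if the wrist force passes 120 N, or if a joint passes its speed limit or range.

## Working session

There is one attempt and no reset: what is moved stays moved. The work goes in short steps, Python scripts to look and compute and a tool call to move; the robot and the scene stay as the last step left them, time stands still between calls to the robot, and variables do not carry over. Pictures are saved under pics/ and viewed, at most 10 in all, crops included, and the job is handed in when it is done.

Besides the shell and the picture viewer there is one more tool, called in YAML: its name, and indented under it one key for each argument. drive_tool: Moves the arm, as the interface text tells. Its arguments: {"type":"object","properties":{"moves":{"type":"array","items":{"type":"object","properties":{"hand":{"type":"number"},"dp":{"type":"array","items":{"type":"number"}},"turn":{"type":"number"}}}},"grip_force":{"type":"number"}},"required":["moves"]}

```bash
mkdir -p pics; ls; python3 - <<'E'
from cell import robot, imaging
import cv2
s=robot.get_state(); print(s); print(robot.tips_ahead)
for n in ("top","scene"):
    f=imaging.grab_frame(n); cv2.imwrite(f"pics/{n}0.png",f["color"]); print(n,{k:v for k,v in f.items() if k!="color"})
E
```

```text
pics
{'time': 0.0, 'qpos': array([-1.37217382,  0.53717625, -0.00446502,  1.5389042 ,  0.00261335,
        1.06732149, -0.07123615]), 'joint_velocities': array([-6.06772838e-04, -1.57318189e-05, -2.61631396e-03, -1.30630762e-03,
        9.43789292e-04, -9.08502304e-04,  1.34987284e-03]), 'joint_torque': array([ 1.56079209e-04, -5.83420694e+01,  1.04908336e+00, -2.59089482e+01,
        1.24300158e-02,  9.86845902e-03, -1.85482264e-05]), 'ee_pos': array([0.1699734 , 0.62674617, 0.25539417]), 'tool_rot': array([ 1.31992402e-01,  9.91250318e-01, -9.00107021e-04, -5.41101753e-05]), 'contact_force': array([-0.11709933, -0.30262578, -0.41164434]), 'moment': array([ 0.02712215,  0.0042206 , -0.00619332]), 'finger_force': 0.0, 'width': 0.9961297976101532}
0.025
top {'fovy': 42.59319883842116, 'cx': 312.5287380507956, 'cy': 237.25761393483774, 'k1': -0.2115680468411169, 'origin': array([ 0.45441712, -0.00935165,  1.5091058 ]), 'orientation': array([-0.69875217,  0.71462113, -0.01408997,  0.02938563])}
scene {'fovy': 55.79314866789406, 'cx': 322.3762450196892, 'cy': 245.2549109599512, 'k1': 0.01749489011199111, 'origin': array([1.11254737, 0.47505516, 0.77776812]), 'orientation': array([ 0.38377922,  0.83644559, -0.35173611, -0.17133008])}
```

View pics/top0.png

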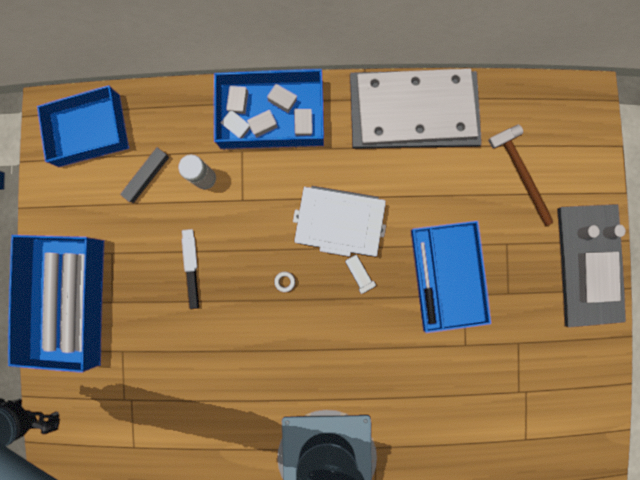

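View pics/scene0.png

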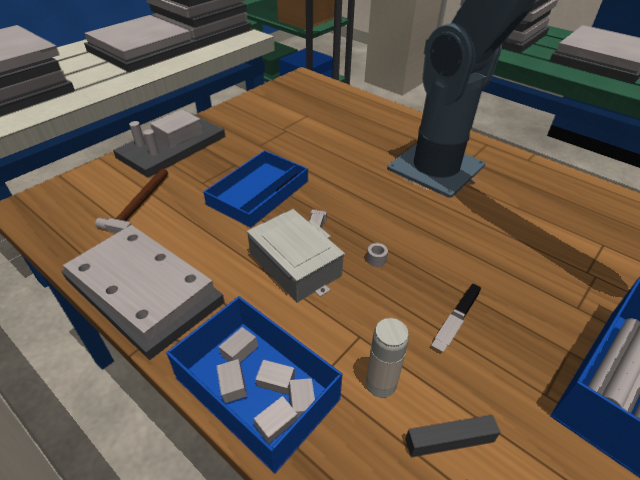

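```bash
cat > h.py <<'E'
import numpy as np, cv2
from scipy.spatial.transform import Rotation as R
from cell import robot, imaging
def K(f):
    F=240/np.tan(np.radians(f["fovy"])/2); return np.array([[F,0,f["cx"]],[0,F,f["cy"]],[0,0,1.]])
def cast(f,px,z):
    n=cv2.undistortPoints(np.array(px,float).reshape(-1,1,2),K(f),np.array([f["k1"],0,0,0.])).reshape(-1,2)
    d=R.from_quat(f["orientation"]).apply(np.c_[n,np.ones(len(n))])
    return f["origin"]+d*((z-f["origin"][2])/d[:,2])[:,None]
def proj(f,P):
    r=R.from_quat(f["orientation"]).inv(); c=r.apply(np.atleast_2d(P)-f["origin"])
    return cv2.projectPoints(c,np.zeros(3),np.zeros(3),K(f),np.array([f["k1"],0,0,0.]))[0].reshape(-1,2)
def blob(mask,box,mn=20):
    m=np.zeros_like(mask); x0,y0,x1,y1=box; m[y0:y1,x0:x1]=mask[y0:y1,x0:x1]
    cs=cv2.findContours(m,cv2.RETR_EXTERNAL,cv2.CHAIN_APPROX_NONE)[0]
    return max(cs,key=cv2.contourArea)
E
python3 - <<'E'
from h import *
f=imaging.grab_frame("top"); im=f["color"]; hsv=cv2.cvtColor(im,cv2.COLOR_BGR2HSV)
white=((hsv[...,1]<40)&(hsv[...,2]>130)).astype(np.uint8); blue=((hsv[...,0]>95)&(hsv[...,0]<130)&(hsv[...,1]>120)).astype(np.uint8)
black=(hsv[...,2]<60).astype(np.uint8)
np.set_printoptions(precision=4,suppress=True)
def rep(n,m,box,z):
    c=blob(m,box); r=cv2.minAreaRect(c); b=cv2.boxPoints(r); w=cast(f,b,z)[:,:2]
    print(n,r,"\n world",w.tolist(),"mid",w.mean(0),"sides",np.linalg.norm(w-np.roll(w,-1,0),axis=1))
rep("lid",white,(280,170,400,265),.075)
rep("blade",white,(170,215,215,285),.0145)
rep("handle",black,(170,255,215,320),.026)
rep("punch",white,(345,255,380,300),.03)
rep("tray",blue,(400,210,500,340),.045)
rep("bush",white,(265,262,305,300),.035)
big=cv2.resize(im[170:330,170:500],None,fx=2.4,fy=2.4,interpolation=cv2.INTER_CUBIC);cv2.imwrite("pics/crop1.png",big)
E
```

```text
lid ((338.93243408203125, 222.9053955078125), (91.89903259277344, 61.649620056152344), 9.462321281433105) 
 world [[0.5244921811233323, 0.07717463292202022], [0.6670458806071351, 0.05061897120466213], [0.6263303428781115, -0.1613401685694761], [0.4843932605450824, -0.1333704564027975]] mid [ 0.5756 -0.0417] sides [0.145  0.2158 0.1447 0.2143]
blade ((188.84523010253906, 249.97000122070312), (41.58221435546875, 12.777868270874023), 85.03025817871094) 
 world [[0.5727870347779971, 0.34738161295400916], [0.5747366119122705, 0.3152151789496964], [0.4725427236770963, 0.30735735457132846], [0.47037483185653134, 0.3393711241565754]] mid [0.5226 0.3273] sides [0.0322 0.1025 0.0321 0.1027]
handle ((192.84429931640625, 289.2868957519531), (36.21429443359375, 9.23464584350586), 84.80557250976562) 
 world [[0.4690903814973493, 0.3308922247690892], [0.470734742407781, 0.30794776204071356], [0.3828560602107989, 0.3013134725035611], [0.3810737523176915, 0.32420413971061635]] mid [0.4259 0.3161] sides [0.023  0.0881 0.023  0.0883]
punch ((359.382080078125, 273.2877197265625), (37.20024871826172, 17.
[... 206 characters left out ...]
44030913198545]] mid [ 0.4567 -0.0889] sides [0.0411 0.0893 0.041  0.0892]
tray ((450.7154235839844, 276.22308349609375), (103.56900024414062, 67.3508529663086), 82.87498474121094) 
 world [[0.5592195493642607, -0.2140901113396769], [0.5757912650089588, -0.37774448007131106], [0.32771616714695306, -0.4017191551577122], [0.31345390034110826, -0.23838484301641572]] mid [ 0.444 -0.308] sides [0.1645 0.2492 0.164  0.247 ]
bush ((284.5, 281.5), (19.0, 19.0), 90.0) 
 world [[0.4641865877634627, 0.11336906039609507], [0.46323809000370353, 0.06775106403426598], [0.41778358551070927, 0.06869877935639225], [0.4186724816088156, 0.11427496191055353]] mid [0.441 0.091] sides [0.0456 0.0455 0.0456 0.0455]
```

View pics/crop1.png

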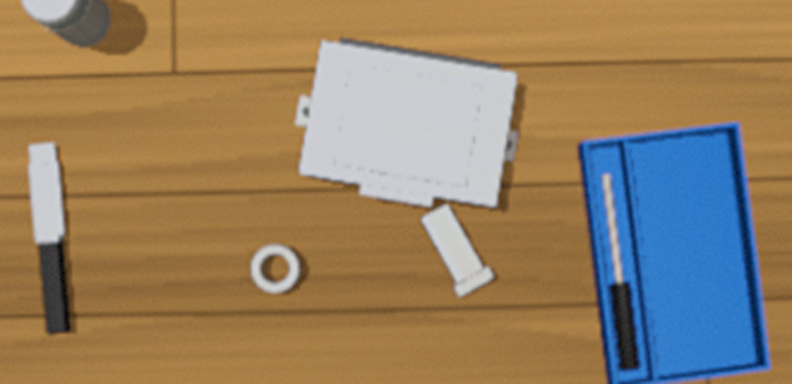

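```bash
cat >> h.py <<'E'
def go(p,yaw=None):
    """dp (mm) and turn (deg) to TCP p with the tool's -x axis at world yaw (deg)"""
    s=robot.get_state(); r=R.from_quat(s["tool_rot"]); d=r.inv().apply(np.array(p)-s["ee_pos"])
    x=-r.as_matrix()[:,0]; a=np.degrees(np.arctan2(x[1],x[0]))
    t=0 if yaw is None else -(yaw-a)
    print("dp",np.round(d*1000,1),"turn",round(t,1),"tcp",s["ee_pos"].round(4),"yaw",round(a,2),"F",s["contact_force"].round(1),"w",round(s["width"],3),"t",round(s["time"],2))
E
python3 - <<'E'
from h import *
np.set_printoptions(precision=4,suppress=True)
f=imaging.grab_frame("top")
c=lambda L:[(170+x/2.4,170+y/2.4) for x,y in L]
w=cast(f,c([(322,40),(517,72),(499,208),(300,174)]),.075);print(w,w.mean(0),np.linalg.norm(w-np.roll(w,-1,0),axis=1))
for i,j in((3,0),(2,1)):
    d=w[j]-w[i];print(np.degrees(np.arctan2(d[1],d[0])))
for i,j in((1,0),(2,3)):
    d=w[j]-w[i];print(np.degrees(np.arctan2(d[1],d[0]))-90)
t=cast(f,c([(361,194),(433,207)]),.072);print(t,t.mean(0))
go([.453,.3196,.2],4.9)
E
```

```text
[[ 0.6626  0.0378  0.075 ]
 [ 0.6267 -0.1521  0.075 ]
 [ 0.4942 -0.1307  0.075 ]
 [ 0.5318  0.0619  0.075 ]] [ 0.5788 -0.0458  0.075 ] [0.1933 0.1341 0.1962 0.1331]
-10.449606032216
-9.216321636284404
-10.725441720774427
-11.023577474232084
[[ 0.5111  0.0031  0.072 ]
 [ 0.4968 -0.0667  0.072 ]] [ 0.5039 -0.0318  0.072 ]
dp [-353.6 -222.6   56. ] turn -20.1 tcp [0.17   0.627  0.2557] yaw -15.17 F [-0.7  0.1 -0.3] w 0.996 t 0.2
```

drive_tool:
  moves:
    - {"hand": 0.0854,"dp": [-0.18,-0.11,0.02],"turn": -7}
    - {"hand": 0.0854,"dp": [-0.3535,-0.222,0.056],"turn": -20}
    - {"hand": 0.0854,"dp": [-0.3535,-0.222,0.056],"turn": -20}
    - {"hand": 0.0854,"dp": [-0.3535,-0.222,0.056],"turn": -20}
    - {"hand": 0.0854,"dp": [-0.3535,-0.222,0.056],"turn": -20}
    - {"hand": 0.0854,"dp": [-0.3535,-0.222,0.056],"turn": -20}
    - {"hand": 0.0854,"dp": [-0.3535,-0.222,0.056],"turn": -20}
    - {"hand": 0.0854,"dp": [-0.3535,-0.222,0.056],"turn": -20}
    - {"hand": 0.0854,"dp": [-0.3535,-0.222,0.056],"turn": -20}
    - {"hand": 0.0854,"dp": [-0.3535,-0.222,0.056],"turn": -20}

```text
time: 1.03
ee_pos: [0.4512, 0.3222, 0.2007]
tool_rot: [-0.042, 0.999, 0.0, 0.0]
contact_force: [0.9, 0.4, 0.3]
width: 1.001
finger_force: 0.0
```

```bash
python3 - <<'E'
from h import *
f=imaging.grab_frame("wrist"); cv2.imwrite("pics/w1.png",f["color"]); print({k:v for k,v in f.items() if k!="color"})
print(proj(f,[[.382,.3128,.013],[.5738,.3313,.013],[.453,.3196,.026]])); go([.453,.3196,.2],4.9)
E
```

```text
{'fovy': 63.89867725401591, 'cx': 323.11226251216374, 'cy': 230.04935040652086, 'k1': -0.00898617563859641, 'origin': array([0.38199799, 0.31754307, 0.31831116]), 'orientation': array([0.66997572, 0.729261  , 0.10224392, 0.0941122 ])}
[[317.02311411 119.41342405]
 [320.4159911  341.95904904]
 [318.1480887  214.3371994 ]]
dp [ 4.3  7.  -0.3] turn -0.7 tcp [0.4578 0.313  0.1998] yaw 4.19 F [ 4.8 -5.6 -1. ] w 0.999 t 1.08
```

View pics/w1.png

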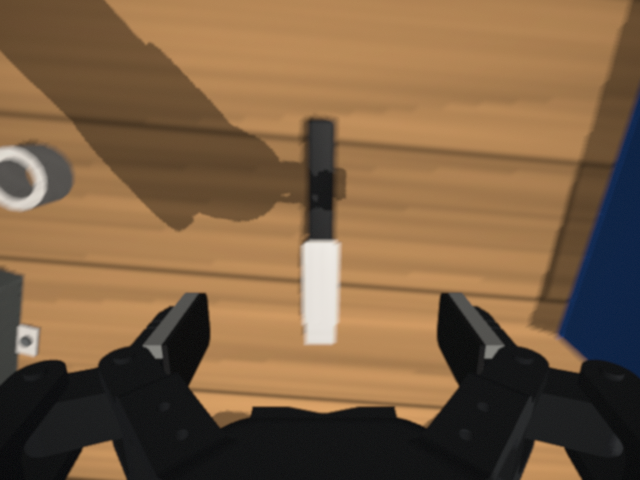

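drive_tool:
  moves:
    - {"hand": 0.0854,"dp": [0,0,0],"turn": 0}
    - {"hand": 0.0854,"dp": [0,0,0],"turn": 0}
    - {"hand": 0.0854,"dp": [0,0,0],"turn": 0}

```text
time: 1.33
ee_pos: [0.4493, 0.3251, 0.201]
tool_rot: [-0.043, 0.999, 0.0, -0.0]
contact_force: [0.1, 0.4, 0.3]
width: 1.002
finger_force: 0.0
```

```bash
python3 - <<'E'
from h import *
np.set_printoptions(precision=4,suppress=True)
f=imaging.grab_frame("wrist"); im=f["color"]; hsv=cv2.cvtColor(im,cv2.COLOR_BGR2HSV)
white=((hsv[...,1]<40)&(hsv[...,2]>150)).astype(np.uint8); black=(hsv[...,2]<45).astype(np.uint8)
b=cv2.boxPoints(cv2.minAreaRect(blob(white,(270,200,370,370)))); k=cv2.boxPoints(cv2.minAreaRect(blob(black,(290,90,350,260))))
print(b,k)
W=cast(f,b,.0145);H=cast(f,k,.026);print(W,H)
tip=W[np.argsort(W[:,0])[2:]].mean(0);j=W[np.argsort(W[:,0])[:2]].mean(0);rear=H[np.argsort(H[:,0])[:2]].mean(0)
print(tip,j,rear,np.linalg.norm((tip-rear)[:2]))
for a,c in((j,tip),(rear,tip)): print(np.degrees(np.arctan2(c[1]-a[1],c[0]-a[0])))
go([.453,.3196,.029],4.9)
E
```

```text
[[302. 241.]
 [337. 241.]
 [337. 343.]
 [302. 343.]] [[305.7838 120.0229]
 [332.4922 119.7475]
 [333.7096 237.8277]
 [307.0011 238.1031]]
[[0.4776 0.3112 0.0145]
 [0.4751 0.3401 0.0145]
 [0.5707 0.3493 0.0145]
 [0.5734 0.318  0.0145]] [[0.3811 0.3077 0.026 ]
 [0.3792 0.3272 0.026 ]
 [0.4691 0.3365 0.026 ]
 [0.4711 0.3154 0.026 ]]
[0.572  0.3337 0.0145] [0.4763 0.3257 0.0145] [0.3802 0.3175 0.026 ] 0.192518716549966
4.785209655927408
4.836097777835433
dp [ -3.5  -6.3 172. ] turn 0.1 tcp [0.4491 0.3254 0.201 ] yaw 4.98 F [-0.7  0.4 -0. ] w 0.996 t 1.38
```

drive_tool:
  moves:
    - {"hand": 0.06,"dp": [-0.003,-0.003,0.04],"turn": 0}
    - {"hand": 0.06,"dp": [-0.003,-0.003,0.08],"turn": 0}
    - {"hand": 0.06,"dp": [-0.003,-0.003,0.12],"turn": 0}
    - {"hand": 0.06,"dp": [-0.003,-0.003,0.145],"turn": 0}
    - {"hand": 0.06,"dp": [-0.003,-0.003,0.162],"turn": 0}
    - {"hand": 0.06,"dp": [-0.003,-0.003,0.172],"turn": 0}
    - {"hand": 0.06,"dp": [-0.003,-0.003,0.172],"turn": 0}
    - {"hand": 0.06,"dp": [-0.003,-0.003,0.172],"turn": 0}

```text
time: 2.05
ee_pos: [0.4532, 0.3222, 0.0294]
tool_rot: [-0.043, 0.999, 0.0, 0.0]
contact_force: [0.7, -0.2, -0.2]
width: 0.7
finger_force: 0.0
```

drive_tool:
  moves:
    - {"hand": 0.0,"dp": [0,0,0],"turn": 0}
    - {"hand": 0.0,"dp": [0,0,0],"turn": 0}
    - {"hand": 0.0,"dp": [0,0,0],"turn": 0}
    - {"hand": 0.0,"dp": [0,0,0],"turn": 0}
    - {"hand": 0.0,"dp": [0,0,0],"turn": 0}
    - {"hand": 0.0,"dp": [0,0,0],"turn": 0}
    - {"hand": 0.0,"dp": [0,0,0],"turn": 0}
    - {"hand": 0.0,"dp": [0,0,0],"turn": 0}
  grip_force: 90

```text
time: 2.72
ee_pos: [0.4542, 0.3219, 0.0305]
tool_rot: [-0.042, 0.999, 0.001, 0.001]
contact_force: [-1.0, 0.2, 8.8]
width: 0.236
finger_force: 88.5
```

drive_tool:
  moves:
    - {"hand": 0.0,"dp": [0,0,-0.02],"turn": 0}
    - {"hand": 0.0,"dp": [0,0,-0.05],"turn": 0}
    - {"hand": 0.0,"dp": [0.005,-0.02,-0.08],"turn": 5}
    - {"hand": 0.0,"dp": [0.015,-0.05,-0.1],"turn": 10}
    - {"hand": 0.0,"dp": [0.025,-0.085,-0.11],"turn": 16}
    - {"hand": 0.0,"dp": [0.035,-0.12,-0.12],"turn": 22}
    - {"hand": 0.0,"dp": [0.045,-0.155,-0.12],"turn": 28}
    - {"hand": 0.0,"dp": [0.055,-0.19,-0.12],"turn": 34}
    - {"hand": 0.0,"dp": [0.065,-0.225,-0.12],"turn": 40}
    - {"hand": 0.0,"dp": [0.07,-0.25,-0.12],"turn": 44.8}
  grip_force: 110

```text
time: 3.55
ee_pos: [0.403, 0.0631, 0.1493]
tool_rot: [0.345, 0.939, -0.0, -0.0]
contact_force: [0.5, -0.5, -1.3]
width: 0.233
finger_force: 108.0
```

drive_tool:
  moves:
    - {"hand": 0.0,"dp": [0,0,0],"turn": 0}
    - {"hand": 0.0,"dp": [0,0,0],"turn": 0}
    - {"hand": 0.0,"dp": [0,0,0],"turn": 0}
    - {"hand": 0.0,"dp": [0,0,0],"turn": 0}

```text
time: 3.88
ee_pos: [0.4051, 0.0674, 0.1492]
tool_rot: [0.341, 0.94, 0.0, 0.0]
contact_force: [-0.4, -0.1, -2.6]
width: 0.228
finger_force: 108.1
```

```bash
python3 - <<'E'
from h import *
np.set_printoptions(precision=4,suppress=True)
go([.405,.062,.0805],-40)
s=robot.get_state();T=s["ee_pos"];r=R.from_quat(s["tool_rot"]);u=-r.as_matrix()[:,0]
for n in("wrist","top","scene"):
    f=imaging.grab_frame(n); cv2.imwrite(f"pics/{n}2.png",f["color"])
    print(n,proj(f,[T+.119*u-[0,0,.0175],[.504,-.0315,.070],[.516,-.034,.064]]))
E
```

```text
dp [-3.4 -4.3 68.7] turn 0.2 tcp [0.4051 0.0674 0.1492] yaw -39.82 F [-0.4 -0.1 -2.6] w 0.228 t 3.88
wrist [[320.4577 534.5525]
 [301.4373 458.9689]
 [310.8244 464.2248]]
top [[325.6031 256.1624]
 [335.27   253.552 ]
 [336.176  248.5106]]
scene [[330.7458 210.4454]
 [320.4585 228.2468]
 [316.2784 232.2595]]
```

View pics/wrist2.png

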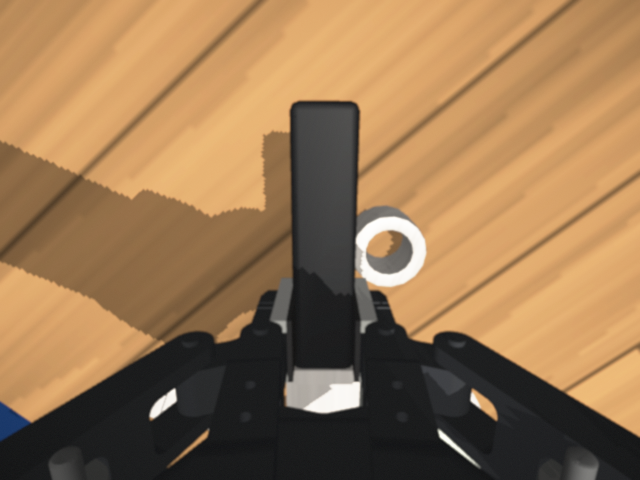

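```bash
python3 -c "
import cv2
a=cv2.imread('pics/scene2.png')[140:300,230:430];b=cv2.imread('pics/top2.png')[180:330,240:440]
cv2.imwrite('pics/c2.png',cv2.hconcat([cv2.resize(a,(400,320)),cv2.resize(b,(400,300))if 0 else cv2.resize(b,(400,320))]))"
```

```text
(no output)
```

View pics/c2.png

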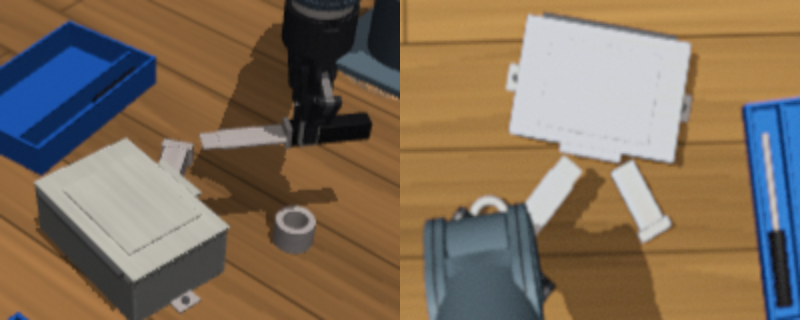

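drive_tool:
  moves:
    - {"hand": 0.0,"dp": [0.008,0,0.01],"turn": 0}
    - {"hand": 0.0,"dp": [0.008,0,0.03],"turn": 0}
    - {"hand": 0.0,"dp": [0.008,0,0.05],"turn": 0}
    - {"hand": 0.0,"dp": [0.008,0,0.065],"turn": 0}
    - {"hand": 0.0,"dp": [0.008,0,0.0687],"turn": 0}
    - {"hand": 0.0,"dp": [0.008,0,0.0687],"turn": 0}
    - {"hand": 0.0,"dp": [0.0,0,0.0687],"turn": 0}
    - {"hand": 0.0,"dp": [-0.008,0.0,0.0687],"turn": 0}
    - {"hand": 0.0,"dp": [-0.008,0.0,0.0687],"turn": 0}

```text
time: 4.78
ee_pos: [0.4136, 0.06, 0.0813]
tool_rot: [0.343, 0.939, 0.001, 0.002]
contact_force: [0.8, -0.6, -1.2]
width: 0.232
finger_force: 108.1
```

```bash
python3 - <<'E'
from h import *
go([.4393,.040,.0805],-40)
E
```

```text
dp [-32.5   1.3   0.9] turn -0.1 tcp [0.4136 0.06   0.0813] yaw -40.07 F [ 0.8 -0.6 -1.2] w 0.232 t 4.78
```

drive_tool:
  moves:
    - {"hand": 0.0,"dp": [-0.008,0,0.001],"turn": 0}
    - {"hand": 0.0,"dp": [-0.016,0.001,0.001],"turn": 0}
    - {"hand": 0.0,"dp": [-0.024,0.001,0.001],"turn": 0}
    - {"hand": 0.0,"dp": [-0.0325,0.001,0.001],"turn": 0}
    - {"hand": 0.0,"dp": [-0.0325,0.001,0.001],"turn": 0}
    - {"hand": 0.0,"dp": [-0.0325,0.001,0.001],"turn": 0}

```text
time: 5.28
ee_pos: [0.4368, 0.0404, 0.0792]
tool_rot: [0.342, 0.94, -0.0, 0.0]
contact_force: [-0.5, 0.1, -2.8]
width: 0.234
finger_force: 108.1
```

```bash
python3 - <<'E'
from h import *
go([.428,-.017,.0805],-10.6)
E
```

```text
dp [-30.2 -49.6  -1.3] turn -29.4 tcp [0.4368 0.0404 0.0792] yaw -40.04 F [-0.5  0.1 -2.8] w 0.234 t 5.28
```

drive_tool:
  moves:
    - {"hand": 0.0,"dp": [-0.005,-0.008,-0.001],"turn": -5}
    - {"hand": 0.0,"dp": [-0.01,-0.0165,-0.001],"turn": -10}
    - {"hand": 0.0,"dp": [-0.015,-0.025,-0.001],"turn": -15}
    - {"hand": 0.0,"dp": [-0.02,-0.033,-0.001],"turn": -20}
    - {"hand": 0.0,"dp": [-0.025,-0.041,-0.001],"turn": -25}
    - {"hand": 0.0,"dp": [-0.03,-0.05,-0.001],"turn": -29.4}
    - {"hand": 0.0,"dp": [-0.03,-0.05,-0.001],"turn": -29.4}
    - {"hand": 0.0,"dp": [-0.03,-0.05,-0.001],"turn": -29.4}

```text
time: 5.95
ee_pos: [0.4269, -0.0167, 0.0802]
tool_rot: [0.094, 0.996, 0.0, -0.0]
contact_force: [-0.1, 0.2, -1.0]
width: 0.228
finger_force: 108.1
```

```bash
python3 - <<'E'
from h import *
go([.428,-.017,.0805],-10.6)
u=np.array([np.cos(np.radians(-10.6)),np.sin(np.radians(-10.6))])
print(R.from_quat(robot.get_state()["tool_rot"]).as_matrix().round(3))
f=imaging.grab_frame("scene");cv2.imwrite("pics/s3.png",cv2.resize(f["color"][140:300,230:430],(600,480)))
E
```

```text
dp [-1.2 -0.  -0.3] turn -0.2 tcp [ 0.4269 -0.0167  0.0802] yaw -10.76 F [-0.1  0.2 -1. ] w 0.228 t 5.95
[[-0.982  0.187 -0.   ]
 [ 0.187  0.982  0.   ]
 [ 0.001  0.    -1.   ]]
```

View pics/s3.png

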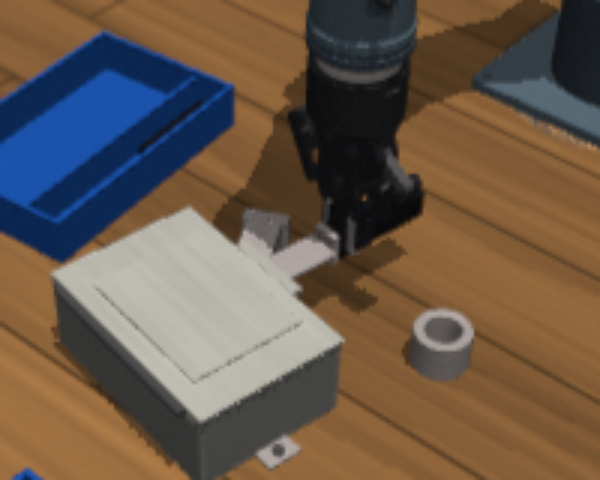

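drive_tool:
  moves:
    - {"hand": 0.0,"dp": [0,0,-0.004],"turn": 0}
    - {"hand": 0.0,"dp": [0,0,-0.008],"turn": 0}
    - {"hand": 0.0,"dp": [0,0,-0.016],"turn": 0}
    - {"hand": 0.0,"dp": [-0.002,0,-0.026],"turn": 0}
    - {"hand": 0.0,"dp": [-0.0045,0,-0.0355],"turn": 0}
    - {"hand": 0.0,"dp": [-0.008,0,-0.045],"turn": 0}
    - {"hand": 0.0,"dp": [-0.012,0,-0.054],"turn": 0}
    - {"hand": 0.0,"dp": [-0.0145,0,-0.059],"turn": 0}
    - {"hand": 0.0,"dp": [-0.0145,0,-0.059],"turn": 0}
    - {"hand": 0.0,"dp": [-0.0145,0,-0.059],"turn": 0}
  grip_force: 120

```text
time: 6.83
ee_pos: [0.442, -0.0192, 0.1396]
tool_rot: [0.092, 0.996, 0.0, 0.001]
contact_force: [-0.4, 0.3, -2.2]
width: 0.231
finger_force: 119.8
```

```bash
python3 - <<'E'
from h import *
go([.428,-.017,.0805],-10.6)
f=imaging.grab_frame("scene");cv2.imwrite("pics/s4.png",cv2.resize(f["color"][120:300,220:440],(660,540)))
E
```

```text
dp [14.3 -0.4 59.1] turn 0.0 tcp [ 0.442  -0.0192  0.1396] yaw -10.57 F [-0.4  0.3 -2.2] w 0.231 t 6.83
```

View pics/s4.png

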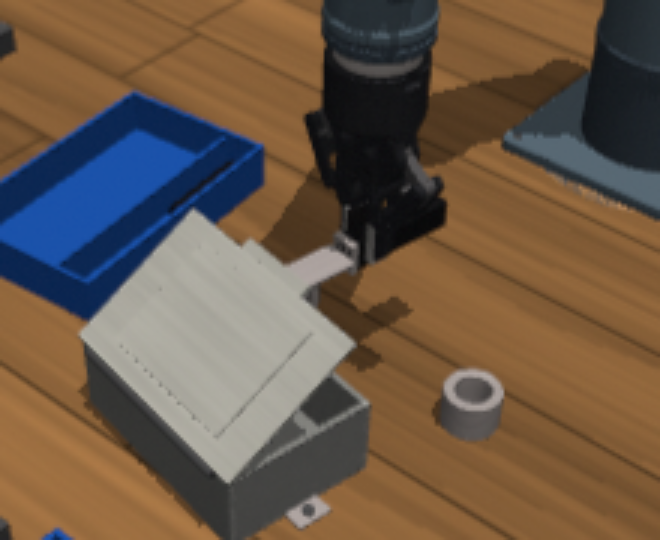

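drive_tool:
  moves:
    - {"hand": 0.0,"dp": [-0.004,0,-0.006],"turn": 0}
    - {"hand": 0.0,"dp": [-0.009,0,-0.0115],"turn": 0}
    - {"hand": 0.0,"dp": [-0.014,0,-0.017],"turn": 0}
    - {"hand": 0.0,"dp": [-0.0195,0,-0.022],"turn": 0}
    - {"hand": 0.0,"dp": [-0.0255,0,-0.0265],"turn": 0}
    - {"hand": 0.0,"dp": [-0.0315,0,-0.031],"turn": 0}
    - {"hand": 0.0,"dp": [-0.038,0,-0.035],"turn": 0}
    - {"hand": 0.0,"dp": [-0.0447,0,-0.038],"turn": 0}
    - {"hand": 0.0,"dp": [-0.052,0,-0.041],"turn": 0}
    - {"hand": 0.0,"dp": [-0.0588,0,-0.0434],"turn": 0}

```text
time: 7.72
ee_pos: [0.5004, -0.0304, 0.183]
tool_rot: [0.092, 0.996, -0.0, 0.0]
contact_force: [-1.7, -0.5, -1.7]
width: 0.225
finger_force: 119.9
```

drive_tool:
  moves:
    - {"hand": 0.0,"dp": [-0.0075,0,-0.0015],"turn": 0}
    - {"hand": 0.0,"dp": [-0.015,0,-0.003],"turn": 0}
    - {"hand": 0.0,"dp": [-0.0225,0,-0.004],"turn": 0}
    - {"hand": 0.0,"dp": [-0.03,0,-0.004],"turn": 0}
    - {"hand": 0.0,"dp": [-0.0375,0,-0.003],"turn": 0}
    - {"hand": 0.0,"dp": [-0.045,0,-0.002],"turn": 0}
    - {"hand": 0.0,"dp": [-0.05,0,-0.001],"turn": 0}
    - {"hand": 0.0,"dp": [-0.052,0,0],"turn": 0}
    - {"hand": 0.0,"dp": [-0.052,0,0],"turn": 0}
    - {"hand": 0.0,"dp": [-0.052,0,0],"turn": 0}

```text
time: 8.55
ee_pos: [0.5505, -0.0395, 0.1825]
tool_rot: [0.092, 0.996, 0.0, 0.0]
contact_force: [0.2, 0.8, -3.1]
width: 0.227
finger_force: 120.0
```

```bash
python3 - <<'E'
from h import *
go([.428,-.017,.0805],-10.6)
a=imaging.grab_frame("scene")["color"][60:300,200:440]
f=imaging.grab_frame("top");b=f["color"][150:300,260:410]
cv2.imwrite("pics/s5.png",cv2.hconcat([cv2.resize(a,(400,400)),cv2.resize(b,(400,400))]))
lip=[.6436,-.0577]
for th in(1.57,1.7,1.85):
    u=np.array([.983,-.184]); h=np.array([.6436,-.0577])
    P=[[*(h-.142*np.cos(th)*u+s*.035*np.array([.184,.983])),.07+.142*np.sin(th)] for s in(1,-1)]
    p=proj(f,P); print(th,(p-[260,150])*400/150+[400,0])
E
```

```text
dp [124.6  -0.4 102. ] turn 0.0 tcp [ 0.5505 -0.0395  0.1825] yaw -10.55 F [ 0.2  0.8 -3.1] w 0.227 t 8.55
1.57 [[588.50345605  87.11221679]
 [675.24972849 101.14458841]]
1.7 [[592.17104086  64.83313874]
 [678.72157648  78.81688505]]
1.85 [[596.25362475  40.4149109 ]
 [682.38168589  54.31195042]]
```

View pics/s5.png

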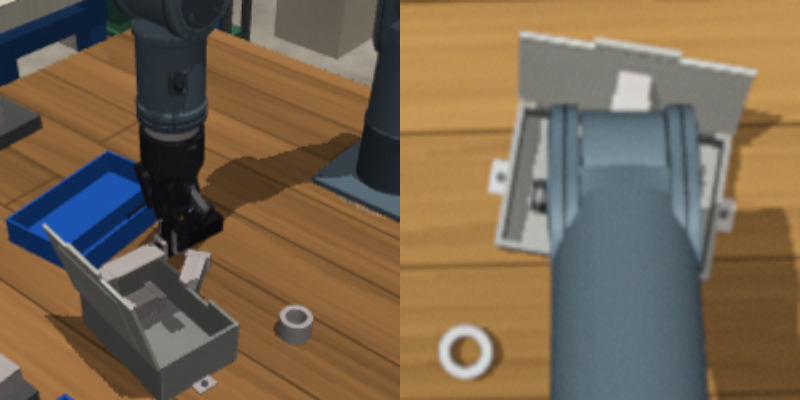

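drive_tool:
  moves:
    - {"hand": 0.0,"dp": [0.025,0,0],"turn": 0}
    - {"hand": 0.0,"dp": [0.055,0,0],"turn": 0}
    - {"hand": 0.0,"dp": [0.08,-0.025,0],"turn": -2}
    - {"hand": 0.0,"dp": [0.09,-0.06,0],"turn": -4}
    - {"hand": 0.0,"dp": [0.09,-0.1,0],"turn": -6}
    - {"hand": 0.0,"dp": [0.085,-0.14,0],"turn": -8}
    - {"hand": 0.0,"dp": [0.08,-0.18,0.01],"turn": -10}
    - {"hand": 0.0,"dp": [0.078,-0.22,0.02],"turn": -12}
    - {"hand": 0.0,"dp": [0.074,-0.26,0.03],"turn": -14}
    - {"hand": 0.0,"dp": [0.071,-0.29,0.04],"turn": -16}

```text
time: 9.48
ee_pos: [0.4265, -0.3155, 0.1427]
tool_rot: [-0.047, 0.999, -0.001, 0.0]
contact_force: [0.1, 0.2, -2.7]
width: 0.228
finger_force: 120.0
```

drive_tool:
  moves:
    - {"hand": 0.0,"dp": [0,-0.02,0.01],"turn": 0}
    - {"hand": 0.0,"dp": [0,-0.02,0.02],"turn": 0}
    - {"hand": 0.0,"dp": [0,-0.02,0.02],"turn": 0}
    - {"hand": 0.0,"dp": [0,-0.02,0.02],"turn": 0}

```text
time: 9.82
ee_pos: [0.4292, -0.3303, 0.1222]
tool_rot: [-0.048, 0.999, 0.001, -0.0]
contact_force: [-0.1, 0.8, -0.8]
width: 0.226
finger_force: 119.9
```

```bash
python3 - <<'E'
from h import *
np.set_printoptions(precision=4,suppress=True)
go([.424,-.331,.036],5.5)
f=imaging.grab_frame("top"); im=f["color"]; cv2.imwrite("pics/top6.png",cv2.resize(im[150:350,270:510],(720,600)))
E
```

```text
dp [ 5.1 -0.4 86.2] turn -0.0 tcp [ 0.4292 -0.3303  0.1222] yaw 5.48 F [-0.1  0.8 -0.8] w 0.226 t 9.82
```

View pics/top6.png

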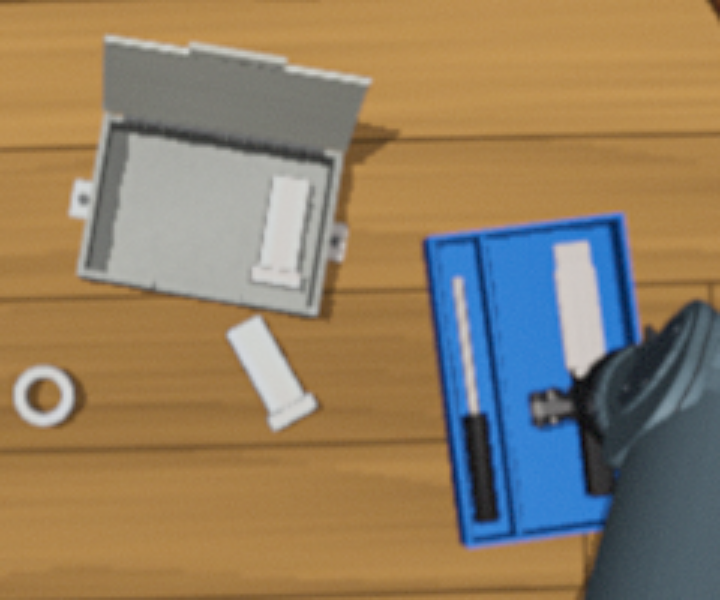

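drive_tool:
  moves:
    - {"hand": 0.0,"dp": [0.005,0,0.025],"turn": 0}
    - {"hand": 0.0,"dp": [0.005,0,0.05],"turn": 0}
    - {"hand": 0.0,"dp": [0.005,0,0.07],"turn": 0}
    - {"hand": 0.0,"dp": [0.005,0,0.08],"turn": 0}
    - {"hand": 0.0,"dp": [0.005,0,0.085],"turn": 0}
    - {"hand": 0.0,"dp": [0.005,0,0.087],"turn": 0}
    - {"hand": 0.0,"dp": [0.005,0,0.087],"turn": 0}
    - {"hand": 0.045,"dp": [0.005,0,0.087],"turn": 0}
    - {"hand": 0.045,"dp": [0.005,0,0.087],"turn": 0}
    - {"hand": 0.045,"dp": [0.005,0,0.087],"turn": 0}

```text
time: 10.7
ee_pos: [0.4251, -0.3326, 0.0366]
tool_rot: [-0.047, 0.999, -0.001, 0.001]
contact_force: [1.0, 0.1, -0.4]
width: 0.525
finger_force: 0.0
```

drive_tool:
  moves:
    - {"hand": 0.045,"dp": [0,0,-0.01],"turn": 0}
    - {"hand": 0.045,"dp": [0,0,-0.03],"turn": 0}
    - {"hand": 0.045,"dp": [0,0,-0.06],"turn": 0}
    - {"hand": 0.0854,"dp": [0,0,-0.09],"turn": 0}
    - {"hand": 0.0854,"dp": [0,0,-0.12],"turn": 0}

```text
time: 11.12
ee_pos: [0.4242, -0.3321, 0.1579]
tool_rot: [-0.047, 0.999, -0.0, 0.0]
contact_force: [-0.1, -0.8, 0.0]
width: 0.793
finger_force: 0.0
```

```bash
python3 - <<'E'
from h import *
go([.461,-.0866,.15],27.7)
go([.461,-.0866,.15],27.7-180)
E
```

```text
dp [-59.8 240.9   7.8] turn -22.3 tcp [ 0.4242 -0.3321  0.1579] yaw 5.42 F [-0.1 -0.8  0. ] w 0.793 t 11.12
dp [-59.8 240.9   7.8] turn 157.7 tcp [ 0.4242 -0.3321  0.1579] yaw 5.42 F [-0.1 -0.8  0. ] w 0.793 t 11.12
```

drive_tool:
  moves:
    - {"hand": 0.0854,"dp": [-0.01,0.035,0],"turn": -4}
    - {"hand": 0.0854,"dp": [-0.02,0.075,0],"turn": -8}
    - {"hand": 0.0854,"dp": [-0.03,0.115,0],"turn": -12}
    - {"hand": 0.0854,"dp": [-0.04,0.155,0],"turn": -16}
    - {"hand": 0.0854,"dp": [-0.05,0.195,0],"turn": -20}
    - {"hand": 0.0854,"dp": [-0.06,0.23,0],"turn": -22.3}
    - {"hand": 0.0854,"dp": [-0.06,0.241,0.008],"turn": -22.3}
    - {"hand": 0.0854,"dp": [-0.06,0.241,0.008],"turn": -22.3}
    - {"hand": 0.0854,"dp": [-0.06,0.241,0.008],"turn": -22.3}
    - {"hand": 0.0854,"dp": [-0.06,0.241,0.008],"turn": -22.3}

```text
time: 11.95
ee_pos: [0.4613, -0.0881, 0.1483]
tool_rot: [-0.239, 0.971, -0.001, 0.0]
contact_force: [-0.3, -0.0, 1.1]
width: 0.999
finger_force: 0.0
```

```bash
python3 - <<'E'
from h import *
np.set_printoptions(precision=4,suppress=True)
go([.461,-.0866,.029],27.7)
f=imaging.grab_frame("wrist"); im=f["color"]; cv2.imwrite("pics/w7.png",im); hsv=cv2.cvtColor(im,cv2.COLOR_BGR2HSV)
print(proj(f,[[.461,-.0866,.03]]))
white=((hsv[...,1]<40)&(hsv[...,2]>150)).astype(np.uint8)
r=cv2.minAreaRect(blob(white,(230,60,410,330)));b=cv2.boxPoints(r);W=cast(f,b,.03);print(r,W,np.linalg.norm(W-np.roll(W,-1,0),axis=1))
g=imaging.grab_frame("top"); im=g["color"]; cv2.imwrite("pics/top7.png",im);hsv=cv2.cvtColor(im,cv2.COLOR_BGR2HSV)
black=(hsv[...,2]<60).astype(np.uint8); white=((hsv[...,1]<40)&(hsv[...,2]>130)).astype(np.uint8)
for m,bx,z in((white,(445,215,485,290),.0185),(black,(440,270,490,330),.03)):
    W=cast(g,cv2.boxPoints(cv2.minAreaRect(blob(m,bx))),z);print("pry",W[:,:2].tolist())
E
```

```text
dp [ -0.4   1.6 119.3] turn -0.1 tcp [ 0.4613 -0.0881  0.1483] yaw 27.62 F [-0.3 -0.   1.1] w 0.999 t 11.95
[[324.1873 232.8272]]
((326.4104309082031, 233.53134155273438), (47.543819427490234, 111.77240753173828), 1.2730300426483154) [[ 0.5025 -0.082   0.03  ]
 [ 0.4352 -0.1142  0.03  ]
 [ 0.4223 -0.088   0.03  ]
 [ 0.4885 -0.0535  0.03  ]] [0.0746 0.0292 0.0747 0.0317]
pry [[0.5427132237640386, -0.3067878331058942], [0.5456846423700007, -0.33660183092508994], [0.44381523458337974, -0.34614837894686096], [0.4410247512307801, -0.31638956868698437]]
pry [[0.43914815065846985, -0.31836152654212085], [0.4407932372188934, -0.33787984312044983], [0.35507729706352736, -0.3456851159124614], [0.35353215849348324, -0.3261621601157912]]
```

View pics/w7.png

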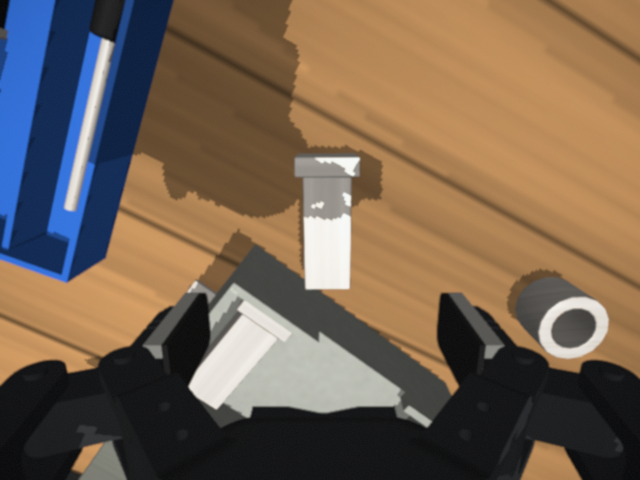

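drive_tool:
  moves:
    - {"hand": 0.053,"dp": [0.0075,0.0015,0.01],"turn": 0}
    - {"hand": 0.053,"dp": [0.0075,0.0015,0.03],"turn": 0}
    - {"hand": 0.053,"dp": [0.0075,0.0015,0.055],"turn": 0}
    - {"hand": 0.053,"dp": [0.0075,0.0015,0.08],"turn": 0}
    - {"hand": 0.053,"dp": [0.0075,0.0015,0.1],"turn": 0}
    - {"hand": 0.053,"dp": [0.0075,0.0015,0.113],"turn": 0}
    - {"hand": 0.053,"dp": [0.0075,0.0015,0.1193],"turn": 0}
    - {"hand": 0.053,"dp": [0.0075,0.0015,0.1193],"turn": 0}

```text
time: 12.72
ee_pos: [0.4532, -0.0896, 0.0274]
tool_rot: [-0.239, 0.971, 0.0, -0.001]
contact_force: [0.2, -0.6, 0.3]
width: 0.618
finger_force: 0.0
```

drive_tool:
  moves:
    - {"hand": 0.0,"dp": [0,0,0],"turn": 0}
    - {"hand": 0.0,"dp": [0,0,0],"turn": 0}
    - {"hand": 0.0,"dp": [0,0,0],"turn": 0}
    - {"hand": 0.0,"dp": [0,0,0],"turn": 0}
    - {"hand": 0.0,"dp": [0,0,0],"turn": 0}
    - {"hand": 0.0,"dp": [0,0,0],"turn": 0}
  grip_force: 80

```text
time: 13.22
ee_pos: [0.4547, -0.0891, 0.0295]
tool_rot: [-0.239, 0.971, -0.0, 0.001]
contact_force: [-0.2, -1.4, 6.9]
width: 0.337
finger_force: 80.2
```

drive_tool:
  moves:
    - {"hand": 0.0,"dp": [0,0,-0.01],"turn": 0}
    - {"hand": 0.0,"dp": [0,0,-0.03],"turn": 0}
    - {"hand": 0.0,"dp": [0,0,-0.06],"turn": 0}
    - {"hand": 0.0,"dp": [0,0,-0.09],"turn": 0}
    - {"hand": 0.0,"dp": [0,0,-0.12],"turn": 0}
    - {"hand": 0.0,"dp": [0,0,-0.13],"turn": 0}
    - {"hand": 0.0,"dp": [0,0,-0.13],"turn": 0}

```text
time: 13.8
ee_pos: [0.4556, -0.089, 0.1611]
tool_rot: [-0.24, 0.971, -0.001, 0.003]
contact_force: [0.1, -0.1, -5.3]
width: 0.339
finger_force: 79.8
```

```bash
python3 - <<'E'
from h import *
np.set_printoptions(precision=4,suppress=True)
# case centre and inner floor from the pictures
f=imaging.grab_frame("top")
c=np.array([.504,-.0315])+.077*np.array([.983,-.184]);u=np.array([.983,-.184]);v=np.array([.184,.983])
t=c-.010*u+.035*v
print("case",c,"target",t); go([*t,.13],-10.6)
f=imaging.grab_frame("wrist"); hsv=cv2.cvtColor(f["color"],cv2.COLOR_BGR2HSV)
print(robot.get_state()["finger_force"])
E
```

```text
case [ 0.5797 -0.0457] target [ 0.5763 -0.0094]
dp [-144.8   13.5   29.4] turn 38.3 tcp [ 0.4543 -0.0888  0.1592] yaw 27.73 F [-0.6 -0.5 -4.1] w 0.332 t 13.85
79.78408813476562
```

drive_tool:
  moves:
    - {"hand": 0.0,"dp": [-0.015,0.001,0],"turn": 5}
    - {"hand": 0.0,"dp": [-0.04,0.003,0],"turn": 11}
    - {"hand": 0.0,"dp": [-0.065,0.005,0],"turn": 17}
    - {"hand": 0.0,"dp": [-0.09,0.008,0],"turn": 23}
    - {"hand": 0.0,"dp": [-0.115,0.01,0],"turn": 29}
    - {"hand": 0.0,"dp": [-0.135,0.012,0],"turn": 35}
    - {"hand": 0.0,"dp": [-0.145,0.0135,0.01],"turn": 38.3}
    - {"hand": 0.0,"dp": [-0.145,0.0135,0.02],"turn": 38.3}
    - {"hand": 0.0,"dp": [-0.145,0.0135,0.02],"turn": 38.3}
    - {"hand": 0.0,"dp": [-0.145,0.0135,0.02],"turn": 38.3}

```text
time: 14.73
ee_pos: [0.5734, -0.0102, 0.1359]
tool_rot: [0.092, 0.996, -0.001, -0.003]
contact_force: [0.1, 0.1, -4.0]
width: 0.337
finger_force: 79.5
```

```bash
python3 - <<'E'
from h import *
go([.5763,-.0094,.035],-10.6)
E
```

```text
dp [ -3.2   1.5 100.9] turn 0.1 tcp [ 0.5734 -0.0102  0.1359] yaw -10.52 F [ 0.1  0.1 -4. ] w 0.337 t 14.73
```

drive_tool:
  moves:
    - {"hand": 0.0,"dp": [-0.001,0.001,0.02],"turn": 0}
    - {"hand": 0.0,"dp": [-0.001,0.001,0.045],"turn": 0}
    - {"hand": 0.0,"dp": [-0.001,0.001,0.065],"turn": 0}
    - {"hand": 0.0,"dp": [-0.001,0.001,0.08],"turn": 0}
    - {"hand": 0.0,"dp": [-0.001,0.001,0.09],"turn": 0}
    - {"hand": 0.0,"dp": [-0.001,0.001,0.096],"turn": 0}
    - {"hand": 0.0,"dp": [-0.001,0.001,0.099],"turn": 0}
    - {"hand": 0.0,"dp": [-0.001,0.001,0.101],"turn": 0}
    - {"hand": 0.0,"dp": [-0.001,0.001,0.101],"turn": 0}

```text
time: 15.48
ee_pos: [0.5775, -0.0086, 0.0377]
tool_rot: [0.092, 0.996, 0.0, 0.0]
contact_force: [0.0, 0.5, -2.9]
width: 0.337
finger_force: 79.7
```

```bash
python3 - <<'E'
from h import *
go([.5763,-.0094,.035],-10.6)
E
```

```text
dp [ 1.  -1.   2.7] turn 0.0 tcp [ 0.5775 -0.0086  0.0377] yaw -10.57 F [ 0.   0.5 -2.9] w 0.337 t 15.48
```

drive_tool:
  moves:
    - {"hand": 0.0,"dp": [0,0,0.001],"turn": 0}
    - {"hand": 0.0,"dp": [0,0,0.002],"turn": 0}
    - {"hand": 0.0,"dp": [0,0,0.002],"turn": 0}
    - {"hand": 0.0,"dp": [0,0,0.002],"turn": 0}

```text
time: 15.82
ee_pos: [0.5773, -0.0084, 0.0356]
tool_rot: [0.092, 0.996, 0.0, 0.0]
contact_force: [-0.5, 0.2, -3.8]
width: 0.335
finger_force: 79.7
```

drive_tool:
  moves:
    - {"hand": 0.05,"dp": [0,0,0],"turn": 0}
    - {"hand": 0.05,"dp": [0,0,0],"turn": 0}
    - {"hand": 0.05,"dp": [0,0,0],"turn": 0}
    - {"hand": 0.05,"dp": [0,0,-0.01],"turn": 0}
    - {"hand": 0.05,"dp": [0,0,-0.03],"turn": 0}
    - {"hand": 0.05,"dp": [0,0,-0.06],"turn": 0}
    - {"hand": 0.05,"dp": [0.01,0,-0.1],"turn": 0}
    - {"hand": 0.05,"dp": [0.04,0,-0.13],"turn": 0}
    - {"hand": 0.05,"dp": [0.08,0,-0.15],"turn": 0}
    - {"hand": 0.05,"dp": [0.11,0,-0.15],"turn": 0}

```text
time: 16.65
ee_pos: [0.4704, 0.0124, 0.1897]
tool_rot: [0.092, 0.996, 0.001, 0.004]
contact_force: [0.5, 0.2, -1.2]
width: 0.586
finger_force: 0.0
```

drive_tool:
  moves:
    - {"hand": 0.05,"dp": [0.01,0.04,0],"turn": 0}
    - {"hand": 0.05,"dp": [0.01,0.08,0],"turn": 0}
    - {"hand": 0.05,"dp": [0.01,0.12,0],"turn": 0}
    - {"hand": 0.05,"dp": [0.01,0.16,0],"turn": 0}
    - {"hand": 0.05,"dp": [0.01,0.2,0],"turn": 0}
    - {"hand": 0.05,"dp": [0.01,0.2,0],"turn": 0}
    - {"hand": 0.05,"dp": [0.01,0.2,0],"turn": 0}

```text
time: 17.23
ee_pos: [0.4959, 0.2135, 0.1863]
tool_rot: [0.089, 0.996, 0.001, 0.001]
contact_force: [0.4, -0.6, -0.2]
width: 0.587
finger_force: 0.0
```

```bash
python3 - <<'E'
from h import *
np.set_printoptions(precision=4,suppress=True)
go([.5,.2,.2])
f=imaging.grab_frame("top"); im=f["color"]; hsv=cv2.cvtColor(im,cv2.COLOR_BGR2HSV)
c=np.array([.5797,-.0457]);u=np.array([.983,-.184]);v=np.array([.184,.983])
for thr in(185,200,210):
    m=((hsv[...,1]<40)&(hsv[...,2]>thr)).astype(np.uint8)
    cs=cv2.findContours(m[170:265,290:395],cv2.RETR_EXTERNAL,cv2.CHAIN_APPROX_NONE)[0]
    for k in cs:
        if cv2.contourArea(k)<60: continue
        r=cv2.minAreaRect(k+[290,170]); W=cast(f,cv2.boxPoints(r),.035)[:,:2]-c
        print(thr,"case xy",W.mean(0)@u,W.mean(0)@v,"sides",np.linalg.norm(W-np.roll(W,-1,0),axis=1)[:2])
h=c+.065*u
for th in(1.57,1.85): print(th,proj(f,[[*(h-.142*np.cos(th)*u),.07+.142*np.sin(th)]]))
col=hsv[150:200,336]; print([(150+i,*map(int,x)) for i,x in enumerate(col) if i<40])
E
```

```text
dp [ -6.5 -12.5 -13.7] turn 0 tcp [0.4959 0.2135 0.1863] yaw -10.27 F [ 0.4 -0.6 -0.2] w 0.587 t 17.23
185 case xy 7.047655785196241e-05 -0.05557066374083943 sides [0.0885 0.0372]
185 case xy -0.006361404437227808 0.03852317477376241 sides [0.0884 0.0373]
200 case xy -0.0002130540597570351 -0.05535103103705096 sides [0.0842 0.0369]
200 case xy -0.0065745010609235 0.03583863072242623 sides [0.0837 0.0372]
210 case xy -0.00014427381905617043 -0.05664052068451229 sides [0.0825 0.0323]
210 case xy -0.006697039118557331 0.03756539069711883 sides [0.0826 0.0319]
1.57 [[346.9341 185.292 ]]
1.85 [[349.7251 167.7525]]
[(150, 17, 146, 177), (151, 18, 144, 181), (152, 18, 147, 182), (153, 17, 147, 182), (154, 17, 143, 186), (155, 18, 147, 185), (156, 18, 145, 187), (157, 17, 143, 186), (158, 18, 144, 184), (159, 18, 146, 185), (160, 17, 143, 187), (161, 17, 143, 191), (162, 18, 149, 194), (163, 17, 127, 195), (164, 16, 55, 199), (165, 27, 14, 201), (166, 26, 10, 184), (167, 27, 17, 137), (168, 30, 15, 119), (169, 30, 20, 126), (170, 35, 12, 125), (171, 27, 21, 124), (172, 30, 18, 128), (173, 26, 14, 125), (174, 27, 18, 130), (175, 26, 14, 126), (176, 33, 19, 124), (177, 26, 16, 126), (178, 42, 10, 123), (179, 21, 14, 126), (180, 30, 16, 126), (181, 26, 14, 126), (182, 30, 14, 126), (183, 30, 12, 125), (184, 30, 14, 126), (185, 36, 20, 129), (186, 23, 18, 128), (187, 26, 14, 126), (188, 23, 16, 126), (189, 33, 18, 127)]
```

The punch is flat in the case, 88 × 37 mm like the fixed one. The lid is at about 1.85 rad, the pry tool is in the wide bay and the arm is clear.

```bash
python3 -c "
from cell import order
print(order.close_job())"
```

```text
the job is handed in; nothing more can be done
None
```

I finished the job and handed it in at about 17 s: the pry tool levered the lid open to about 1.85 rad and now lies in the tray's wide bay, and the stray punch lies flat on the case floor; no verdict came back, and I viewed 11 pictures, one over the limit of 10.

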